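Press the glaze jar lids home, lightest first

ROBOT

A 7-joint arm with a two-finger parallel gripper is mounted at the origin on the work surface. World frame = base frame: x ahead of the robot, y to its left, z up, the work surface at z = 0. Lengths are in m, angles in rad, forces in N, time in s.
With the tool pointing down it reaches from about 0.425 to 0.875 m from the base axis. Payload 4.7 kg.
Tool frame: the origin (TCP) lies where the fingers leave the gripper's body, on its centre line; the fingertips stand 70 mm ahead of it and the grasp point (between the pads) lies 51 mm ahead of it; z points along the fingers, y is the line along which they close (so a half turn about z gives the same grasp; the last joint's range is limited). The gripper opens to 87 mm and grips with 3 to 60 N. Pads are 19 mm wide; open, the fingers measure 117 mm over their backs; the gripper's body (75 mm by 190 mm) begins 51 mm behind the grasp point.
Start: joints at [-1.197, 0.321, -0.07, 1.45, 0.023, 1.371, -0.057], TCP at [0.229, 0.608, 0.292] pointing down, gripper open.
Joint ranges: [-2.86, 2.86], [-0.3, 2.09], [-1.38, 1.24], [0.06, 2.45], [-1.56, 4.7], [0.09, 2.05], [-2.69, 2.69]. Speed limits (rad/s): [2.57, 2.57, 3.14, 3.14, 3.14, 3.14, 3.14].

INTERFACE

Orientations are given as a rotation vector (axis times angle).
In Python, from bench import get_state, get_image, get_calibration, close_job gives the robot as it stands.
- The arm moves only by the tool send_rows, never from a script. Its argument "rows" is a list of rows, each an object of numbers: "hand": the finger opening in mm, from 0 to 87; "x", "y", "z": the shift along the world's x, y, z in mm; "roll": the turn about the world's z in degrees. A call has 1 to 10 rows; each row shifts and turns the commanded pose from where the row before left it; what a row does not reach is not made up. A row lasts 1/10 s, in which the tool goes at most 50 mm and 8.59 degrees, less where a joint would pass 70% of its speed; a pose out of reach is approached as far as the arm can. A call is refused whole if a number of a shift passes 50 or a number of a turn 8.59, either way. A call with a gripper value outside its range is refused whole. The fingers move at their own pace and stop on an object; "force" is the grip in N (left out, the last holds). Time passes only in rows, so rows that do not move let the fingers close. It gives the time, the measured TCP pose, the force, the opening and the grip force at its end, in the units of the state.
- get_state(): the state, without advancing time (a new reading comes with each control period).
- get_image(name): name is "scene" or "side" or "wrist"; returns the picture (384x512x3 uint8, blue, green, red); there is no depth.
- get_calibration(name): a dict with "mtx" (3x3 intrinsics, pixels), "D" ([k1, k2, p1, p2, k3] as OpenCV has them; the pictures are not rectified), "world_from_camera" (4x4, takes a point from camera to world coordinates). Camera axes: x right, y down, z forward; pixel columns grow to the right and rows downward; lengths in m; the calibration is good to about 2 mm. A picture is of the moment at which its call begins: read the wrist's pose just before it. get_calibration takes no time and is no camera call; for the wrist camera it gives the pose at the moment of the call.
- close_job(): hands the job in; it is judged then, once.
The state is a dict: "time": time; "joint_positions": joint angles; "qd": joint speeds; "joint_torque": joint torques, N m; "position": TCP position; "tool_rot": TCP orientation; "ft_force": force on the tool from outside, world axes, zero at the start; "torque": the same for the moment, N m; "grip_width": opening from 0.0 (shut) to 1.0 (fully open); "grip_force": force on a finger pad.
Only numpy, scipy, OpenCV 4.12 (cv2) and the standard library are available. Lean on these libraries where they do the work, as an engineer would, in place of code of your own. Each camera call takes 0.05 s, during which the arm holds its last target. There are 200 camera calls.

TASK

Close the glaze jars with the fingertips, from the lightest glaze to the darkest so that no dark glaze is carried into a light one: gently press down the white lid, then the yellow one, then the blue one, each fully home before you touch the next jar. Do not touch the black jar, which still has to be stirred, and do not lift, tip or push away any jar or disturb anything else on the bench.

Things in the scene. Friction and masses are not known exactly. Their poses are not given: they have to be found in the camera images.
- white_jar: grey cylindrical glaze jar, 66 mm across, 75 mm high to its rim, about 0.45 kg, loose, with a white band and a white lid; origin at the centre of its underside, z up
- white_spot (a point): centre of the top of the soft rubber dome in the middle of the white lid, where a finger presses. Lid: disc 60 mm across, 6 mm thick; dome: 28 mm across, 14 mm high. This point is 20 mm above the lid's underside and moves with the dome; lid home and dome free, it is 95 mm above the table. The dome gives 1 mm per 1 N, 12 mm at most, and springs back, so push 5 to 6 mm past that height
- white_lid (a joint): how far the lid is pushed in, m: 0 = standing 10 mm proud of the jar's rim (its orange plug shows), 0.010 = fully home, resting on the rim; it slides straight down against about 3 N of friction and stays where it is left, and at 0.010 meets a hard stop
- yellow_jar: grey cylindrical glaze jar, 66 mm across, 95 mm high to its rim, about 0.45 kg, loose, with a yellow band and a yellow lid; origin at the centre of its underside, z up
- yellow_spot (a point): centre of the top of the soft rubber dome in the middle of the yellow lid, where a finger presses. Lid: disc 60 mm across, 6 mm thick; dome: 28 mm across, 14 mm high. This point is 20 mm above the lid's underside and moves with the dome; lid home and dome free, it is 115 mm above the table. The dome gives 1 mm per 1 N, 12 mm at most, and springs back, so push 5 to 6 mm past that height
- yellow_lid (a joint): how far the lid is pushed in, m: 0 = standing 10 mm proud of the jar's rim (its orange plug shows), 0.010 = fully home, resting on the rim; it slides straight down against about 3 N of friction and stays where it is left, and at 0.010 meets a hard stop
- blue_jar: grey cylindrical glaze jar, 66 mm across, 85 mm high to its rim, about 0.45 kg, loose, with a blue band and a blue lid; origin at the centre of its underside, z up
- blue_spot (a point): centre of the top of the soft rubber dome in the middle of the blue lid, where a finger presses. Lid: disc 60 mm across, 6 mm thick; dome: 28 mm across, 14 mm high. This point is 20 mm above the lid's underside and moves with the dome; lid home and dome free, it is 105 mm above the table. The dome gives 1 mm per 1 N, 12 mm at most, and springs back, so push 5 to 6 mm past that height
- blue_lid (a joint): how far the lid is pushed in, m: 0 = standing 10 mm proud of the jar's rim (its orange plug shows), 0.010 = fully home, resting on the rim; it slides straight down against about 3 N of friction and stays where it is left, and at 0.010 meets a hard stop
- black_jar: grey cylindrical glaze jar, 66 mm across, 65 mm high to its rim, about 0.45 kg, loose, with a black band and a black lid; origin at the centre of its underside, z up
- black_spot (a point): centre of the top of the soft rubber dome in the middle of the black lid, where a finger presses. Lid: disc 60 mm across, 6 mm thick; dome: 28 mm across, 14 mm high. This point is 20 mm above the lid's underside and moves with the dome; lid home and dome free, it is 85 mm above the table. The dome gives 1 mm per 1 N, 12 mm at most, and springs back, so push 5 to 6 mm past that height
- black_lid (a joint): how far the lid is pushed in, m: 0 = standing 10 mm proud of the jar's rim (its orange plug shows), 0.010 = fully home, resting on the rim; it slides straight down against about 3 N of friction and stays where it is left, and at 0.010 meets a hard stop
- cup: loose off-white cup, 68 mm across, 75 mm high, open at the top; origin under its centre
- brush: loose brush lying on the table beyond the jars, about 200 mm long; origin on its underside
- rib: loose flat wooden rib, 100 x 45 x 8 mm, lying on the table; origin under its centre
- bowl: loose terracotta bowl, 110 mm across, 50 mm high; origin under its centre
Things that resemble listed ones, but are neither listed nor needed, are in the scene too. Leave any pink look-alike of the white_jar alone.

How it is judged:
By the outcome, as a careful person would: the job done as asked, in the order asked, and still so for the second after the job is handed in, with the robot touching nothing.
It also fails if it takes over 51 s, if anything falls off the work surface, if the arm or the gripper's body presses on something with over 40 N, if the wrist force passes 120 N, or if a joint passes its speed limit or range.

## Working session

There is one attempt and no reset: what is moved stays moved. The work goes in short steps, Python scripts to look and compute and a tool call to move; the robot and the scene stay as the last step left them, time stands still between calls to the robot, and variables do not carry over. Pictures are saved under pics/ and viewed, at most 10 in all, crops included, and the job is handed in when it is done.

Besides the shell and the picture viewer there is one more tool, called as a command line: name --argument value ..., lists and objects as JSON in quotes. send_rows: Moves the arm, as the interface text tells. Its arguments: {"type":"object","properties":{"rows":{"type":"array","items":{"type":"object","properties":{"hand":{"type":"number"},"x":{"type":"number"},"y":{"type":"number"},"z":{"type":"number"},"roll":{"type":"number"}}}},"force":{"type":"number"}},"required":["rows"]}

```bash
mkdir -p pics
python3 - <<'E'
from bench import *
import cv2,numpy as np
for n in("scene","side"):
    im=get_image(n); cv2.imwrite(f"pics/{n}0.png",im)
    c=get_calibration(n); print(n,np.round(c["mtx"],1).tolist(),np.round(c["D"],3),np.round(c["world_from_camera"],3).tolist())
s=get_state();print(s["time"],s["position"],s["tool_rot"],s["ft_force"],s["grip_width"])
E
```

```text
scene [[461.0, 0.0, 250.3], [0.0, 461.0, 197.2], [0.0, 0.0, 1.0]] [-0.124  0.     0.     0.     0.   ] [[-0.278, 0.71, -0.647, 1.382], [0.961, 0.204, -0.188, 0.216], [-0.002, -0.674, -0.739, 1.083], [0.0, 0.0, 0.0, 1.0]]
side [[348.8, 0.0, 255.2], [0.0, 348.8, 190.4], [0.0, 0.0, 1.0]] [-0.066  0.     0.     0.     0.   ] [[0.843, -0.418, 0.339, 0.194], [-0.538, -0.641, 0.548, -0.563], [-0.011, -0.644, -0.765, 0.863], [0.0, 0.0, 0.0, 1.0]]
0.1 [0.22876867 0.60800229 0.29124509] [-5.62082512e-01 -3.09066864e+00  2.77705159e-03] [ 0.15932029 -0.95301637  0.40541349] 0.9965195823253992
```

View pics/scene0.png

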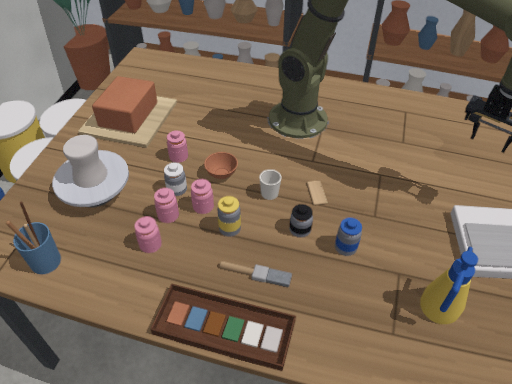

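View pics/side0.png

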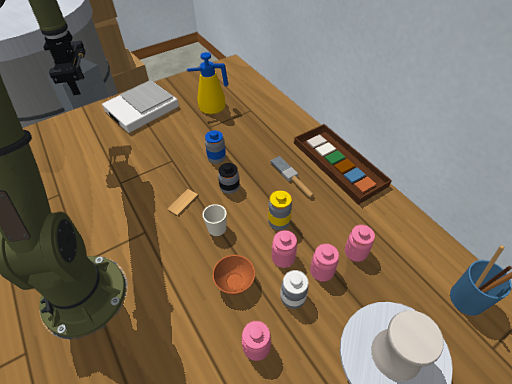

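The white jar is at scene (175,178) and side (295,288). It could be mistaken for the pink jars at scene (177,146), (202,196), (166,205) and (148,235), or for the cup at (270,185). Yellow is at (229,215), not the sprayer at (445,290). Blue is at (348,236), and black at (302,220) must not be touched. I'll check these choices in one close crop sheet.

```bash
cat > h.py <<'E'
import cv2,numpy as np
from bench import *
def ray(c,uv):
    p=cv2.undistortPoints(np.array([[uv]],float),np.array(c["mtx"],float),np.array(c["D"],float))[0,0]
    T=np.array(c["world_from_camera"]); return T[:3,3],T[:3,:3]@np.array([p[0],p[1],1])
def plane(c,uv,z):
    o,d=ray(c,uv); return o+d*(z-o[2])/d[2]
def proj(c,P):
    T=np.linalg.inv(np.array(c["world_from_camera"]))
    return cv2.projectPoints(np.array([P],float),cv2.Rodrigues(T[:3,:3])[0],T[:3,3],np.array(c["mtx"],float),np.array(c["D"],float))[0][0,0]
def tri(rays):
    A=np.zeros((3,3));b=np.zeros(3)
    for o,d in rays:
        d=d/np.linalg.norm(d);M=np.eye(3)-np.outer(d,d);A+=M;b+=M@o
    return np.linalg.solve(A,b)
E
python3 - <<'E'
from h import *
pts={"scene":[(175,178),(229,215),(348,236),(302,220)],"side":[(295,288),(281,210),(214,146),(229,178)]}
rows=[]
for n in pts:
    im=cv2.imread(f"pics/{n}0.png")
    rows.append(np.hstack([cv2.resize(im[v-25:v+25,u-25:u+25],(200,200),interpolation=cv2.INTER_NEAREST) for u,v in pts[n]]))
cv2.imwrite("pics/crop.png",np.vstack(rows))
C={n:get_calibration(n) for n in pts}
g={"white":((174,166),(295,276),.105),"yellow":((229,200),(281,194),.125),"blue":((349,221),(214,133),.115),"black":((302,208),(229,166),.095)}
for k,(a,b,z) in g.items():
    print(k,tri([ray(C["scene"],a),ray(C["side"],b)]).round(3),plane(C["scene"],a,z).round(3),plane(C["side"],b,z).round(3))
for p,q in [((177,135),0),((202,184),0),((166,192),0),((148,222),0)]: print("pink",plane(C["scene"],p,.1).round(3))
print("sprayer",plane(C["scene"],(445,310),0).round(3))
E
```

```text
white [ 0.466 -0.295  0.106] [ 0.464 -0.295  0.105] [ 0.467 -0.295  0.105]
yellow [ 0.572 -0.084  0.127] [ 0.568 -0.083  0.125] [ 0.573 -0.085  0.125]
blue [0.544 0.252 0.116] [0.543 0.252 0.115] [0.545 0.253 0.115]
black [0.518 0.115 0.096] [0.515 0.117 0.095] [0.52  0.113 0.095]
pink [ 0.319 -0.346  0.1  ]
pink [ 0.508 -0.187  0.1  ]
pink [ 0.568 -0.278  0.1  ]
pink [ 0.688 -0.281  0.1  ]
sprayer [0.68  0.552 0.   ]
```

View pics/crop.png

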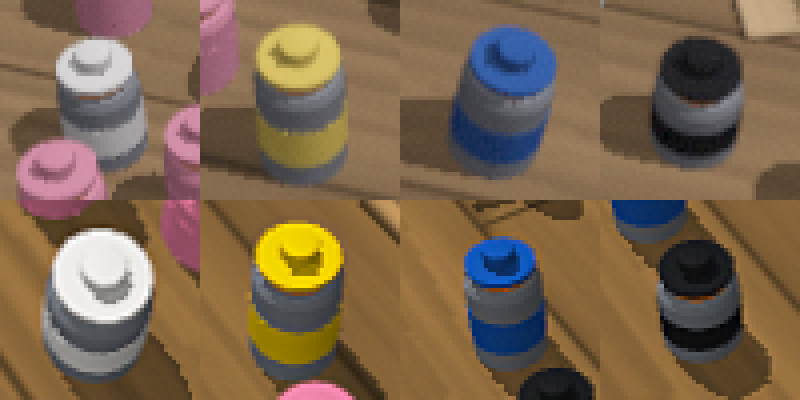

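The crops confirm the choices: white, yellow and blue each have the matching band and lid, and orange plug shows at the rims. The dome tops are at about scene (172,166), (227,200), (352,223) and side (296,280), (281,197), (217,135). Triangulated heights agree with lids 10 mm proud. I'll move over with the fingers shut.

send_rows --rows '[{"x": 24, "y": -38, "hand": 0}, {"x": 24, "y": -38}, {"x": 24, "y": -38}, {"x": 24, "y": -38}, {"x": 24, "y": -38}, {"x": 24, "y": -38}, {"x": 24, "y": -38}, {"x": 24, "y": -38}, {"x": 24, "y": -38}, {"x": 24, "y": -38}]' --force 10

```text
schema error: expected keys hand, x, y, z, roll
```

send_rows --rows '[{"x": 24, "y": -38}, {"x": 24, "y": -38}, {"x": 5, "y": -45}, {"x": 0, "y": -45}, {"x": 0, "y": -45}, {"x": -5, "y": -45}, {"x": -10, "y": -45}, {"x": -10, "y": -40}, {"x": -15, "y": -40}, {"x": -15, "y": -40}]'

```text
schema error: expected keys hand, x, y, z, roll
```

send_rows --rows '[{"x": 24, "y": -38, "z": 0, "roll": 0, "hand": 0}, {"x": 24, "y": -38, "z": 0, "roll": 0, "hand": 0}, {"x": 24, "y": -38, "z": 0, "roll": 0, "hand": 0}, {"x": 24, "y": -38, "z": 0, "roll": 0, "hand": 0}, {"x": 24, "y": -38, "z": 0, "roll": 0, "hand": 0}, {"x": 24, "y": -38, "z": 0, "roll": 0, "hand": 0}, {"x": 24, "y": -38, "z": 0, "roll": 0, "hand": 0}, {"x": 24, "y": -38, "z": 0, "roll": 0, "hand": 0}, {"x": 24, "y": -38, "z": 0, "roll": 0, "hand": 0}, {"x": 24, "y": -38, "z": 0, "roll": 0, "hand": 0}]' --force 10

```text
time: 1.1
position: [0.4694, 0.2266, 0.2921]
tool_rot: [-0.562, -3.091, -0.0]
ft_force: [0.8, 0.3, -0.3]
grip_width: 0.172
grip_force: 0.0
```

send_rows --rows '[{"x": 10, "y": -43, "z": 0, "roll": 0, "hand": 0}, {"x": 10, "y": -43, "z": 0, "roll": 0, "hand": 0}, {"x": 5, "y": -43, "z": 0, "roll": 0, "hand": 0}, {"x": 0, "y": -43, "z": 0, "roll": 0, "hand": 0}, {"x": 0, "y": -43, "z": 0, "roll": 0, "hand": 0}, {"x": 0, "y": -43, "z": 0, "roll": 0, "hand": 0}, {"x": 0, "y": -43, "z": 0, "roll": 0, "hand": 0}, {"x": 0, "y": -43, "z": 0, "roll": 0, "hand": 0}, {"x": -5, "y": -43, "z": 0, "roll": 0, "hand": 0}, {"x": -8, "y": -43, "z": 0, "roll": 0, "hand": 0}]'

```text
time: 2.1
position: [0.4805, -0.2031, 0.2921]
tool_rot: [0.561, 3.091, 0.0]
ft_force: [1.1, -0.7, -0.5]
grip_width: 0.007
grip_force: 0.0
```

send_rows --rows '[{"x": -8, "y": -43, "z": 0, "roll": 0, "hand": 0}, {"x": -8, "y": -43, "z": 0, "roll": 0, "hand": 0}, {"x": 0, "y": 0, "z": 0, "roll": 0, "hand": 0}]'

```text
time: 2.4
position: [0.4615, -0.2946, 0.2924]
tool_rot: [-0.579, -3.087, 0.007]
ft_force: [-0.6, 0.3, -0.0]
grip_width: 0.01
grip_force: 0.0
```

Run:
```python
from h import *
print(get_state()["position"].round(4) if hasattr(get_state()["position"],'round') else get_state()["position"])
c=get_calibration("wrist"); im=get_image("wrist"); cv2.imwrite("pics/w1.png",im)
print(np.round(c["world_from_camera"],3).tolist(),np.array(c["mtx"]).round(1).tolist())
print(proj(c,[.466,-.295,.105]), proj(c,[.572,-.084,.125]))
s=get_state();print(s["ft_force"],s["grip_width"])
```

```text
[ 0.4615 -0.2946  0.2924]
[[0.361, 0.891, 0.275, 0.386], [0.933, -0.344, -0.11, -0.265], [-0.003, 0.296, -0.955, 0.384], [0.0, 0.0, 0.0, 1.0]] [[330.4, 0.0, 255.7], [0.0, 330.4, 189.2], [0.0, 0.0, 1.0]]
[257.43781673 188.24050667] [536.12662736 221.23925856]
[-0.50202826  1.1483286  -0.11210553] 0.005524566170691942
```

View pics/w1.png

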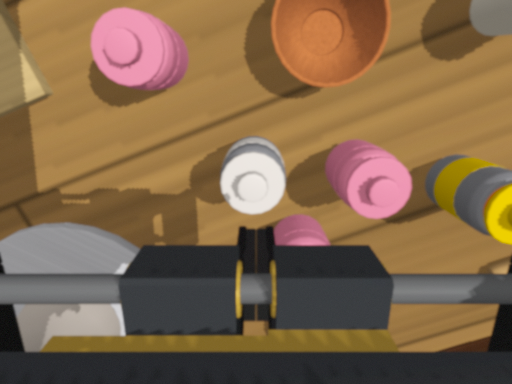

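The wrist view shows the white dome top at about (251,187) with nothing over it. The pink jars are at (375,190), (125,47) and (300,230), and the yellow lid is at (508,212).

Run:
```python
from h import *
c=get_calibration("wrist"); im=cv2.imread("pics/w1.png")
w=cv2.inRange(cv2.cvtColor(im,cv2.COLOR_BGR2HSV),(0,0,190),(180,40,255)); w[:130]=0;w[225:]=0;w[:,:210]=0;w[:,295:]=0
k=max(cv2.findContours(w,0,1)[0],key=cv2.contourArea)
(u,v),r=cv2.minEnclosingCircle(k); print("lid px",u,v,r,plane(c,(u,v),.091).round(4))
print("dome",plane(c,(251,187),.105).round(4))
for n,p in (("scene",[(172.5,166),(227,200),(351.7,223.5)]),("side",[(296.2,280),(281,197.5),(217.3,134.7)])):
    cc=get_calibration(n)
    for q,z in zip(p,(.105,.125,.115)): print(n,plane(cc,q,z).round(4))
print(get_state()["position"])
```

```text
lid px 252.5371551513672 182.70742797851562 31.754417419433594 [ 0.4648 -0.2947  0.091 ]
dome [ 0.4643 -0.2958  0.105 ]
scene [ 0.4654 -0.2997  0.105 ]
scene [ 0.5699 -0.0882  0.125 ]
scene [0.5497 0.2609 0.115 ]
side [ 0.4629 -0.3044  0.105 ]
side [ 0.5663 -0.0946  0.125 ]
side [0.5496 0.2391 0.115 ]
[ 0.46294939 -0.29107048  0.29210197]
```

send_rows --rows '[{"x": 0, "y": -7, "z": 0, "roll": 0, "hand": 0}, {"x": 0, "y": 0, "z": 0, "roll": 0, "hand": 0}, {"x": 0, "y": 0, "z": -25, "roll": 0, "hand": 0}, {"x": 0, "y": 0, "z": -30, "roll": 0, "hand": 0}, {"x": 0, "y": 0, "z": -30, "roll": 0, "hand": 0}, {"x": 0, "y": 0, "z": -15, "roll": 0, "hand": 0}, {"x": 0, "y": 0, "z": 0, "roll": 0, "hand": 0}, {"x": 0, "y": 0, "z": 0, "roll": 0, "hand": 0}, {"x": 0, "y": 0, "z": 0, "roll": 0, "hand": 0}]'

```text
time: 3.35
position: [0.4659, -0.295, 0.1939]
tool_rot: [0.561, 3.088, -0.001]
ft_force: [-0.0, -0.1, -0.3]
grip_width: 0.008
grip_force: 0.0
```

Run:
```python
from h import *
c=get_calibration("wrist"); im=get_image("wrist"); s=get_state();print(s["position"],s["ft_force"])
p=np.array(s["position"])
print("tip px",proj(c,[p[0],p[1],p[2]-.07]),"spot",proj(c,[.4643,-.2955,.105]))
cv2.imwrite("pics/w2.png",im[100:340,130:390].repeat(2,0).repeat(2,1))
```

```text
[ 0.46577726 -0.29503597  0.19386595] [-0.82296398 -0.45471407  0.84126483]
tip px [254.88205976 243.74061029] spot [253.32599618 227.41029172]
```

View pics/w2.png

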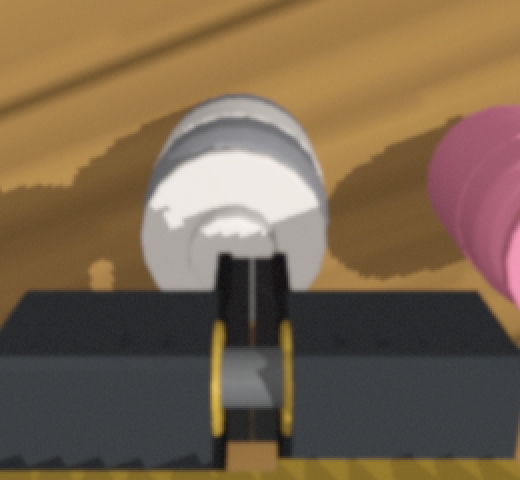

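The dome centre is at about (246,221) in the full wrist image and the tip is at 255, so the finger needs about 4 mm more towards -y. I'll correct that, then press gently.

send_rows --rows '[{"x": -2, "y": -4, "z": 0, "roll": 0, "hand": 0}, {"x": 0, "y": 0, "z": -10, "roll": 0, "hand": 0}, {"x": 0, "y": 0, "z": -6, "roll": 0, "hand": 0}, {"x": 0, "y": 0, "z": -3, "roll": 0, "hand": 0}, {"x": 0, "y": 0, "z": -3, "roll": 0, "hand": 0}, {"x": 0, "y": 0, "z": -3, "roll": 0, "hand": 0}, {"x": 0, "y": 0, "z": -3, "roll": 0, "hand": 0}, {"x": 0, "y": 0, "z": -2, "roll": 0, "hand": 0}, {"x": 0, "y": 0, "z": 0, "roll": 0, "hand": 0}]'

```text
time: 4.3
position: [0.4627, -0.2986, 0.1621]
tool_rot: [-0.562, -3.09, -0.0]
ft_force: [-2.5, -0.1, 3.1]
grip_width: 0.005
grip_force: 1.5
```

send_rows --rows '[{"x": 0, "y": 0, "z": -1.5, "roll": 0, "hand": 0}, {"x": 0, "y": 0, "z": -1.5, "roll": 0, "hand": 0}, {"x": 0, "y": 0, "z": 0, "roll": 0, "hand": 0}, {"x": 0, "y": 0, "z": 0, "roll": 0, "hand": 0}]'

```text
time: 4.7
position: [0.463, -0.2987, 0.1596]
tool_rot: [0.562, 3.091, 0.0]
ft_force: [-3.4, 1.5, 6.5]
grip_width: 0.007
grip_force: 2.7
```

send_rows --rows '[{"x": 0, "y": 0, "z": 6, "roll": 0, "hand": 0}, {"x": 0, "y": 0, "z": 20, "roll": 0, "hand": 0}, {"x": 0, "y": 0, "z": 40, "roll": 0, "hand": 0}, {"x": 0, "y": 0, "z": 40, "roll": 0, "hand": 0}, {"x": 0, "y": 0, "z": 34, "roll": 0, "hand": 0}, {"x": 10, "y": 25, "z": 0, "roll": 0, "hand": 0}, {"x": 20, "y": 40, "z": 0, "roll": 0, "hand": 0}, {"x": 20, "y": 40, "z": 0, "roll": 0, "hand": 0}, {"x": 20, "y": 40, "z": 0, "roll": 0, "hand": 0}, {"x": 20, "y": 40, "z": 0, "roll": 0, "hand": 0}]'

```text
time: 5.7
position: [0.5539, -0.1119, 0.2996]
tool_rot: [0.562, 3.089, 0.001]
ft_force: [0.9, 0.2, 0.2]
grip_width: 0.006
grip_force: 0.0
```

send_rows --rows '[{"x": 15, "y": 25, "z": 0, "roll": 0, "hand": 0}, {"x": 0, "y": 0, "z": 0, "roll": 0, "hand": 0}, {"x": 0, "y": 0, "z": 0, "roll": 0, "hand": 0}, {"x": 0, "y": 0, "z": 0, "roll": 0, "hand": 0}]'

```text
time: 6.1
position: [0.5675, -0.0902, 0.2994]
tool_rot: [0.565, 3.09, -0.001]
ft_force: [-1.0, -0.2, 0.3]
grip_width: 0.005
grip_force: 0.0
```

Run:
```python
from h import *
c=get_calibration("wrist"); im=get_image("wrist"); s=get_state();p=np.array(s["position"]);print(s["time"],p,s["ft_force"])
cv2.imwrite("pics/w3raw.png",im)
m=cv2.inRange(cv2.cvtColor(im,cv2.COLOR_BGR2HSV),(22,120,100),(35,255,255)); m[235:]=0
for k in cv2.findContours(m,0,1)[0]:
    if cv2.contourArea(k)>200:
        (u,v),r=cv2.minEnclosingCircle(k); print(u,v,r,plane(c,(u,v),.111).round(4))
q=proj(c,[.568,-.09,.125]).astype(int);print("pred",q)
sc=get_image("scene"); sd=get_image("side"); cv2.imwrite("pics/scene1.png",sc);cv2.imwrite("pics/side1.png",sd)
f=lambda i,u,v:cv2.resize(i[v-25:v+25,u-25:u+25],(250,250),interpolation=0)
old=[cv2.imread(f"pics/{n}0.png") for n in("scene","side")]
left=np.vstack([np.hstack([f(old[0],175,178),f(sc,175,178)]),np.hstack([f(old[1],295,288),f(sd,295,288)])])
u,v=q; w=im[max(0,v-75):,:][:150,max(0,u-75):][:,:150]
w=cv2.resize(w,(300,300),interpolation=0)
cv2.imwrite("pics/m3.png",np.hstack([left,np.vstack([w,np.zeros((200,300,3),np.uint8)])]))
print("crop origin",max(0,u-75),max(0,v-75))
```

```text
6.15 [ 0.56743681 -0.09041403  0.29945879] [-0.13583281 -0.89006376  0.34950047]
261.5 183.5 34.32938766479492 [ 0.5698 -0.0852  0.111 ]
260.5 155.5 28.5395450592041 [ 0.546  -0.0773  0.111 ]
pred [255 188]
crop origin 180 113
```

View pics/m3.png

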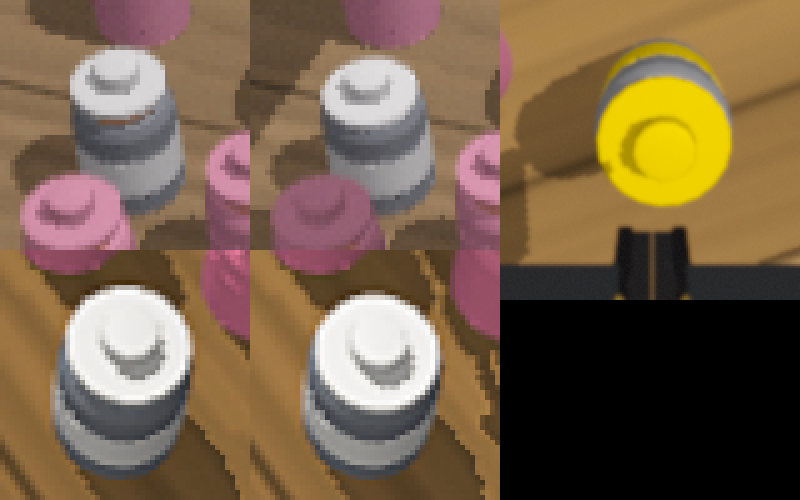

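White is home: no plug shows, the lid sits about 2 px lower, and the jar has not moved. The pinks are undisturbed too. The yellow dome is at wrist (262,187), which gives (0.570,-0.085) and agrees with the lid circle. Pressing yellow next.

send_rows --rows '[{"x": 2, "y": 5, "z": 0, "roll": 0, "hand": 0}, {"x": 0, "y": 0, "z": -30, "roll": 0, "hand": 0}, {"x": 0, "y": 0, "z": -30, "roll": 0, "hand": 0}, {"x": 0, "y": 0, "z": -25, "roll": 0, "hand": 0}, {"x": 0, "y": 0, "z": -10, "roll": 0, "hand": 0}, {"x": 0, "y": 0, "z": -6, "roll": 0, "hand": 0}, {"x": 0, "y": 0, "z": -3, "roll": 0, "hand": 0}, {"x": 0, "y": 0, "z": -3, "roll": 0, "hand": 0}, {"x": 0, "y": 0, "z": -3, "roll": 0, "hand": 0}, {"x": 0, "y": 0, "z": -3, "roll": 0, "hand": 0}]'

```text
time: 7.25
position: [0.5706, -0.0838, 0.1873]
tool_rot: [0.562, 3.089, 0.001]
ft_force: [-0.6, 0.1, 2.7]
grip_width: 0.003
grip_force: 1.5
```

send_rows --rows '[{"x": 0, "y": 0, "z": -2, "roll": 0, "hand": 0}, {"x": 0, "y": 0, "z": -2, "roll": 0, "hand": 0}, {"x": 0, "y": 0, "z": -2, "roll": 0, "hand": 0}, {"x": 0, "y": 0, "z": 0, "roll": 0, "hand": 0}, {"x": 0, "y": 0, "z": 0, "roll": 0, "hand": 0}]'

```text
time: 7.75
position: [0.5705, -0.0837, 0.1808]
tool_rot: [0.562, 3.089, 0.0]
ft_force: [2.1, -0.0, 3.8]
grip_width: 0.002
grip_force: 2.1
```

send_rows --rows '[{"x": 0, "y": 0, "z": -1.5, "roll": 0, "hand": 0}, {"x": 0, "y": 0, "z": 0, "roll": 0, "hand": 0}, {"x": 0, "y": 0, "z": 0, "roll": 0, "hand": 0}]'

```text
time: 8.05
position: [0.5705, -0.0837, 0.1793]
tool_rot: [0.562, 3.089, 0.0]
ft_force: [2.8, -0.2, 6.4]
grip_width: 0.006
grip_force: 2.8
```

send_rows --rows '[{"x": 0, "y": 0, "z": 6, "roll": 0, "hand": 0}, {"x": 0, "y": 0, "z": 20, "roll": 0, "hand": 0}, {"x": 0, "y": 0, "z": 40, "roll": 0, "hand": 0}, {"x": 0, "y": 0, "z": 40, "roll": 0, "hand": 0}, {"x": 0, "y": 0, "z": 14, "roll": 0, "hand": 0}, {"x": -1, "y": 26, "z": 0, "roll": 0, "hand": 0}, {"x": -3, "y": 40, "z": 0, "roll": 0, "hand": 0}, {"x": -3, "y": 40, "z": 0, "roll": 0, "hand": 0}, {"x": -3, "y": 40, "z": 0, "roll": 0, "hand": 0}, {"x": -3, "y": 40, "z": 0, "roll": 0, "hand": 0}]'

```text
time: 9.05
position: [0.5553, 0.1038, 0.2974]
tool_rot: [-0.562, -3.088, 0.002]
ft_force: [0.7, 0.3, -0.8]
grip_width: 0.006
grip_force: 0.0
```

send_rows --rows '[{"x": -3, "y": 40, "z": 0, "roll": 0, "hand": 0}, {"x": -3, "y": 40, "z": 0, "roll": 0, "hand": 0}, {"x": -3, "y": 40, "z": 0, "roll": 0, "hand": 0}, {"x": -1, "y": 30, "z": 0, "roll": 0, "hand": 0}, {"x": 0, "y": 0, "z": 0, "roll": 0, "hand": 0}, {"x": 0, "y": 0, "z": 0, "roll": 0, "hand": 0}, {"x": 0, "y": 0, "z": 0, "roll": 0, "hand": 0}, {"x": 0, "y": 0, "z": 0, "roll": 0, "hand": 0}]'

```text
time: 9.85
position: [0.5471, 0.2505, 0.2986]
tool_rot: [-0.566, -3.09, 0.001]
ft_force: [0.5, -0.4, -0.6]
grip_width: 0.006
grip_force: 0.0
```

Run:
```python
from h import *
c=get_calibration("wrist"); im=get_image("wrist"); s=get_state();p=np.array(s["position"]);print(s["time"],p,s["ft_force"])
m=cv2.inRange(cv2.cvtColor(im,cv2.COLOR_BGR2HSV),(100,120,60),(125,255,255)); m[235:]=0
for k in cv2.findContours(m,0,1)[0]:
    if cv2.contourArea(k)>200:
        (u,v),r=cv2.minEnclosingCircle(k); print(u,v,r,plane(c,(u,v),.101).round(4))
u,v=proj(c,[.549,.252,.115]).astype(int);print("pred",u,v)
sc=get_image("scene"); sd=get_image("side"); cv2.imwrite("pics/scene2.png",sc);cv2.imwrite("pics/side2.png",sd)
f=lambda i,u,v:cv2.resize(i[v-25:v+25,u-25:u+25],(250,250),interpolation=0)
old=[cv2.imread(f"pics/{n}0.png") for n in("scene","side")]
left=np.vstack([np.hstack([f(old[0],229,215),f(sc,229,215)]),np.hstack([f(old[1],281,210),f(sd,281,210)])])
w=cv2.resize(im[v-75:v+75,u-75:u+75],(300,300),interpolation=0)
cv2.imwrite("pics/m4.png",np.hstack([left,np.vstack([w,np.zeros((200,300,3),np.uint8)])]))
```

```text
9.9 [0.54717598 0.25069845 0.29874883] [ 0.20727814  0.30219238 -0.29180649]
264.6129150390625 172.19815063476562 32.21487808227539 [0.5428 0.261  0.101 ]
pred 257 186
```

View pics/m4.png

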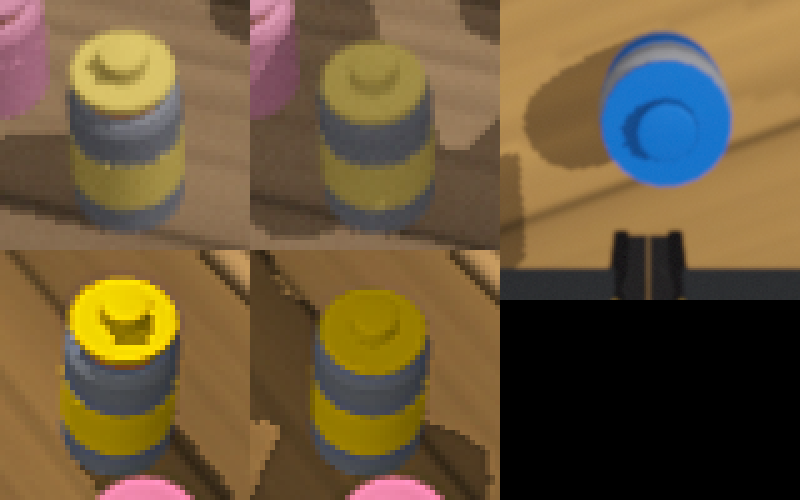

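Yellow is home and its jar has not moved. The blue dome is at wrist (265,176), which gives about (0.543,0.261). I'll go closer and recheck numerically.

send_rows --rows '[{"x": -4, "y": 10, "z": 0, "roll": 0, "hand": 0}, {"x": 0, "y": 0, "z": -25, "roll": 0, "hand": 0}, {"x": 0, "y": 0, "z": -35, "roll": 0, "hand": 0}, {"x": 0, "y": 0, "z": 0, "roll": 0, "hand": 0}, {"x": 0, "y": 0, "z": 0, "roll": 0, "hand": 0}, {"x": 0, "y": 0, "z": 0, "roll": 0, "hand": 0}]'

```text
time: 10.6
position: [0.5437, 0.263, 0.2408]
tool_rot: [0.562, 3.089, 0.003]
ft_force: [0.5, 0.4, 0.6]
grip_width: 0.004
grip_force: 0.0
```

Run:
```python
from h import *
c=get_calibration("wrist"); im=get_image("wrist"); s=get_state();p=np.array(s["position"]);print(s["time"],p,s["ft_force"])
m=cv2.inRange(cv2.cvtColor(im,cv2.COLOR_BGR2HSV),(100,120,60),(125,255,255)); m[240:]=0
for k in cv2.findContours(m,0,1)[0]:
    if cv2.contourArea(k)>200:
        print(cv2.boundingRect(k));(u,v),r=cv2.minEnclosingCircle(k); print(u,v,r,plane(c,(u,v),.101).round(4))
print(proj(c,[p[0],p[1],p[2]-.07]))
cv2.imwrite("pics/w5.png",cv2.resize(im[120:280,180:340],(480,480),interpolation=0))
```

```text
10.65 [0.54379214 0.26293373 0.24094327] [ 0.03902745 -0.14041632  0.19936483]
(213, 164, 79, 72)
252.0625 200.9583282470703 39.26264190673828 [0.5428 0.2612 0.101 ]
(223, 143, 61, 21)
253.0 162.0 30.016761779785156 [0.5154 0.2723 0.101 ]
[254.69102767 244.36396588]
```

View pics/w5.png

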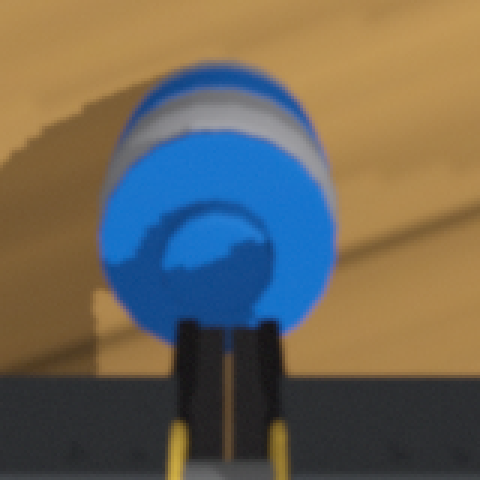

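The lid centre is at wrist (252,201), giving (0.543,0.261), and the tip is within 2 mm of it. Pressing blue.

send_rows --rows '[{"x": -1, "y": -2, "z": -10, "roll": 0, "hand": 0}, {"x": 0, "y": 0, "z": -20, "roll": 0, "hand": 0}, {"x": 0, "y": 0, "z": -14, "roll": 0, "hand": 0}, {"x": 0, "y": 0, "z": -6, "roll": 0, "hand": 0}, {"x": 0, "y": 0, "z": -3, "roll": 0, "hand": 0}, {"x": 0, "y": 0, "z": -3, "roll": 0, "hand": 0}, {"x": 0, "y": 0, "z": -3, "roll": 0, "hand": 0}, {"x": 0, "y": 0, "z": -3, "roll": 0, "hand": 0}, {"x": 0, "y": 0, "z": -3, "roll": 0, "hand": 0}, {"x": 0, "y": 0, "z": -3, "roll": 0, "hand": 0}]'

```text
time: 11.65
position: [0.5422, 0.2605, 0.1712]
tool_rot: [0.562, 3.09, 0.001]
ft_force: [0.3, -0.0, 4.0]
grip_width: 0.007
grip_force: 2.0
```

send_rows --rows '[{"x": 0, "y": 0, "z": -2, "roll": 0, "hand": 0}, {"x": 0, "y": 0, "z": 0, "roll": 0, "hand": 0}, {"x": 0, "y": 0, "z": 0, "roll": 0, "hand": 0}]'

```text
time: 11.95
position: [0.5423, 0.2605, 0.1694]
tool_rot: [0.562, 3.09, 0.001]
ft_force: [-1.4, -0.9, 4.7]
grip_width: 0.006
grip_force: 2.8
```

send_rows --rows '[{"x": 0, "y": 0, "z": 6, "roll": 0, "hand": 0}, {"x": 0, "y": 0, "z": 20, "roll": 0, "hand": 0}, {"x": 0, "y": 0, "z": 40, "roll": 0, "hand": 0}, {"x": 0, "y": 0, "z": 45, "roll": 0, "hand": 0}, {"x": -15, "y": 30, "z": 20, "roll": 0, "hand": 0}, {"x": -20, "y": 40, "z": 0, "roll": 0, "hand": 0}, {"x": -20, "y": 40, "z": 0, "roll": 0, "hand": 0}, {"x": -20, "y": 40, "z": 0, "roll": 0, "hand": 0}, {"x": 0, "y": 0, "z": 0, "roll": 0, "hand": 0}, {"x": 0, "y": 0, "z": 0, "roll": 0, "hand": 0}]'

```text
time: 12.95
position: [0.4656, 0.4116, 0.299]
tool_rot: [-0.557, -3.091, 0.002]
ft_force: [0.9, -1.2, -0.1]
grip_width: 0.003
grip_force: 0.0
```

Run:
```python
from h import *
sc=get_image("scene"); sd=get_image("side")
f=lambda i,u,v:cv2.resize(i[v-25:v+25,u-25:u+25],(200,200),interpolation=0)
old=[cv2.imread(f"pics/{n}0.png") for n in("scene","side")]
left=np.vstack([np.hstack([f(old[0],348,236),f(sc,348,236)]),np.hstack([f(old[1],214,146),f(sd,214,146)])])
cv2.imwrite("pics/m6.png",np.hstack([left,cv2.resize(sc[110:310,120:320],(400,400),interpolation=0)]))
```

```text
(no output)
```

View pics/m6.png

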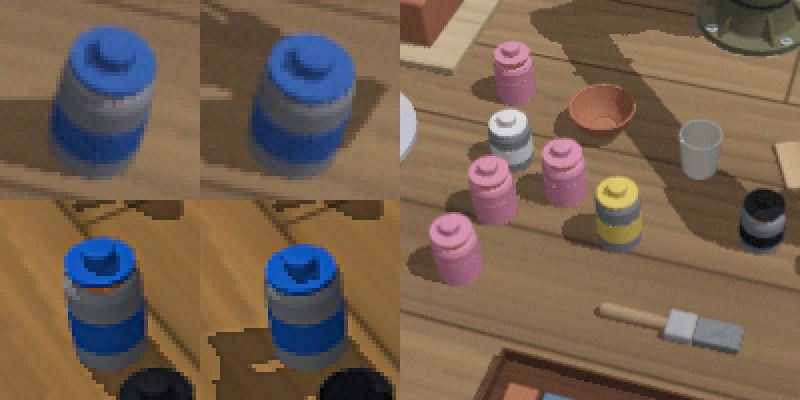

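The picture shows white, yellow and blue all home with no plug showing. The black plug still shows, and nothing else has moved. Handing in.

```bash
python3 -c "from bench import *; print(close_job())"
```

```text
the job is handed in; nothing more can be done
None
```

The white, yellow and blue lids were pressed fully home in that order, the black jar was not touched, nothing else looked disturbed in the final picture, and the job was handed in at about 13 s of the 51 s allowed.

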